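# Load a spacer sleeve onto the locating pin of a welding jig

### The job

Get the welding jig ready for tacking: take the tall steel sleeve and slide it down over the jig's round, taper-nosed locating pin (not the low square stop) until it stands fully home and upright on the jig plate. Lower it all the way down rather than letting it drop, then let go. The short sleeve and the solid round offcut are for other jobs: leave them standing where they are.

Things in the scene. Friction and masses are not known exactly. Their poses are not given: they have to be found in the camera images.
- tall_sleeve: the tall sleeve: a plain steel tube standing on end, 50 mm outside diameter, 36 mm bore right through, 50 mm tall, about 0.4 kg. Origin: centre of its underside, z along its axis (up). It is loose and stands on the table.
- pin_foot (a point): foot of the jig's round pin: its centre on the plate's top face, 12 mm above the table; z up the pin. Pin 22 mm thick, 60 mm tall, top 18 mm tapering to 10. Jig: fixed grey plate 240 x 110 x 12 mm, to the robot's left at any yaw, reaching x -45 to 195, y -55 to 55 mm from here. At x 105 a square stop, 20 x 20, 40 mm tall; at x 165 a toggle clamp, under 45 mm tall, red handle to +y.
- short_sleeve: the short sleeve: a steel tube like the tall one (50 mm outside, 36 mm bore) but only 25 mm tall, loose on the table, standing on end. Origin: centre of its underside. To be left alone.
- slug: a solid round steel offcut, 50 mm in diameter and 50 mm tall, flat closed top with no hole, about 0.8 kg, loose on the table, standing on end. Origin: centre of its underside. To be left alone.
Not all that is in view belongs to the job. Leave any brown or orange look-alike of the tall_sleeve alone.

How it is judged:
By the outcome, as a careful person would: the job done as asked, in the order asked, and still so for the second after the job is handed in, with the robot touching nothing.
It also fails if it takes over 43 s, if anything falls off the work surface, if the arm or the gripper's body presses on something with over 40 N, if the wrist force passes 120 N, or if a joint passes its speed limit or range.

### The arm

A 6-joint arm with a two-finger parallel gripper is mounted at the origin on the work surface. World frame = base frame: x ahead of the robot, y to its left, z up, the work surface at z = 0. Lengths are in m, angles in degrees, forces in N, time in s.
With the tool pointing down it reaches from about 0.3 to 1 m from the base axis. Payload 5.1 kg.
Tool frame: the origin (TCP) lies midway between the tips of the shut fingers; the grasp point (between the pads) lies 19 mm behind it; x points along the fingers, y is the direction in which the jaws open and shut, and the axes are right-handed (so a half turn about x gives the same grasp; the last joint's range is limited). The gripper opens to 95 mm and grips with 3 to 60 N. Pads are 20 mm wide; open, the fingers measure 119 mm over their backs; the gripper's body (75 mm by 180 mm) begins 59 mm behind the grasp point.
Start: joints at [71.299, 7.093, 94.555, -0, 78.352, -4.733], TCP at [0.157, 0.631, 0.177] pointing down, gripper open.
Joint ranges: [-149.61, 149.61], [-58.7, 133.49], [1.44, 155.28], [-77.14, 257.14], [18.33, 153.61], [-166.67, 166.67]. Speed limits (degrees/s): [147.25, 147.25, 180, 180, 180, 180].

### API

Orientations are given as a 3x3 rotation matrix whose columns are the frame's x, y, z axes.
In Python, from station import r gives the robot as it stands. The module is installed in compiled form; this text tells all that it offers.
- The arm moves only by the tool jog_arm, never from a script. Its argument "rows" is a list of rows, each a list of 3 entries, a list of its own where there are three numbers: the shift along the world's x, y, z in cm, then the turn, a rotation vector about the world's x, y, z in degrees, then the finger opening in cm, from 0 to 9.51. In form: [[[x, y, z], [ax, ay, az], gripper], ...]. A call has 1 to 10 rows; each row shifts and turns the pose as measured when the row begins; what a row does not reach is not made up. A row lasts 1/8 s, in which the tool goes at most 62.5 mm and 10.7 degrees, less where a joint would pass 70% of its speed; a pose out of reach is approached as far as the arm can. A call with a gripper value outside its range is refused whole. The fingers move at their own pace and stop on an object; "newtons" is the grip in N (left out, the last holds). Time passes only in rows, so rows that do not move let the fingers close. It gives the time, the measured TCP pose, the force and the opening at its end, in the units of the state.
- r.read_state(): the state, without advancing time (a new reading comes with each control period).
- r.grab_frame(name): name is "scene" or "side" or "wrist"; returns (picture, depth): 384x512x3 uint8, red, green, blue; 384x512 float32, m along the optical axis (not along the pixel's ray), 0 where there is no reading.
- r.get_calibration(name): a dict with "mtx" (3x3 intrinsics, pixels), "extrinsics" (4x4, takes a point from world to camera coordinates). Camera axes: x right, y up, looking along -z (the intrinsics and any distortion apply to the point x, -y, -z); pixel columns grow to the right and rows downward; lengths in m; the calibration is good to about 2 mm. A picture is of the moment at which its call begins: read the wrist's pose just before it. get_calibration takes no time and is no camera call; for the wrist camera it gives the pose at the moment of the call.
- r.hand_in(): hands the job in, once; it reports no verdict.
The state is a dict: "time_s": time; "q": joint angles; "qvel": joint speeds; "joint_torque": joint torques, N m; "tool_pos": TCP position; "tool_rot": TCP orientation; "force": force on the tool from outside, world axes, zero at the start; "wrist_torque": the same for the moment, N m; "grip_width": finger opening in m.
Only numpy, scipy, OpenCV 4.12 (cv2) and the standard library are available. Lean on these libraries where they do the work, as an engineer would, in place of code of your own. Each camera call takes 0.05 s, during which the arm holds its last target. There are 200 camera calls.

## Working session

There is one attempt and no reset: what is moved stays moved. The work goes in short steps, Python scripts to look and compute and a tool call to move; the robot and the scene stay as the last step left them, time stands still between calls to the robot, and variables do not carry over. Pictures are saved under pics/ and viewed, on a budget of 10 in all, crops included, one or two more only if the job needs it, and the job is handed in when it is done.

Besides the shell and the picture viewer there is one more tool, called after "Call:" by a JSON object that holds its "api" and its "payload". jog_arm: Moves the arm, as the interface text tells. Its arguments: {"type":"object","properties":{"rows":{"type":"array"},"newtons":{"type":"number"}},"required":["rows"]}

```bash
mkdir -p pics
cat > h.py <<'E'
import numpy as np, cv2
from station import r
def grab(n):
    c=r.get_calibration(n); p,d=r.grab_frame(n); return p,d,np.array(c['mtx']),np.array(c['extrinsics'])
def cloud(d,K,E):
    v,u=np.mgrid[:d.shape[0],:d.shape[1]]
    P=np.stack([(u-K[0,2])/K[0,0]*d,-(v-K[1,2])/K[1,1]*d,-d],-1)
    return (P-E[:3,3])@E[:3,:3]
def ray(u,v,z,K,E):
    dr=E[:3,:3].T@np.array([(u-K[0,2])/K[0,0],-(v-K[1,2])/K[1,1],-1]); o=-E[:3,:3].T@E[:3,3]
    return o+dr*(z-o[2])/dr[2]
def proj(P,K,E):
    c=E[:3,:3]@np.array(P)+E[:3,3]; return K[0,0]*c[0]/-c[2]+K[0,2], K[1,1]*-c[1]/-c[2]+K[1,2]
E
python3 - <<'E'
from h import *
for n in ['scene','side']:
    p,d,K,E=grab(n); np.savez(f'{n}.npz',p=p,d=d,K=K,E=E)
    cv2.imwrite(f'pics/{n}.png',p[:,:,::-1]); print(n,-E[:3,:3].T@E[:3,3],(d>0).mean(), r.get_calibration(n).keys())
s=r.read_state(); print(s)
E
```

```text
scene [0.95679587 0.54839763 0.62214606] 0.9959259033203125 dict_keys(['mtx', 'extrinsics'])
side [0.30733006 0.69938738 0.74724991] 0.996185302734375 dict_keys(['mtx', 'extrinsics'])
{'time_s': 0.1, 'q': array([ 7.12981597e+01,  7.12779242e+00,  9.46266675e+01, -1.30921532e-03,
        7.83512224e+01, -4.73270021e+00]), 'qvel': array([-0.07765099, -0.19210326, -0.17589183, -0.01295588, -0.03114338,
        0.05102156]), 'joint_torque': array([-4.39975156e-05, -4.18886948e+01, -3.61092353e+01,  7.77041540e-02,
        4.61390975e-02, -7.35153822e-05]), 'tool_pos': array([0.15673553, 0.63014705, 0.17552802]), 'tool_rot': array([[-5.70229949e-04,  2.41394231e-01,  9.70426968e-01],
       [-1.75428922e-03,  9.70425391e-01, -2.41394870e-01],
       [-9.99998299e-01, -1.84006015e-03, -1.29890324e-04]]), 'force': array([-0.45793447,  0.31081907,  0.48665247]), 'wrist_torque': array([0.01659383, 0.01118697, 0.02064117]), 'grip_width': 0.09491858072971862}
```

View pics/scene.png

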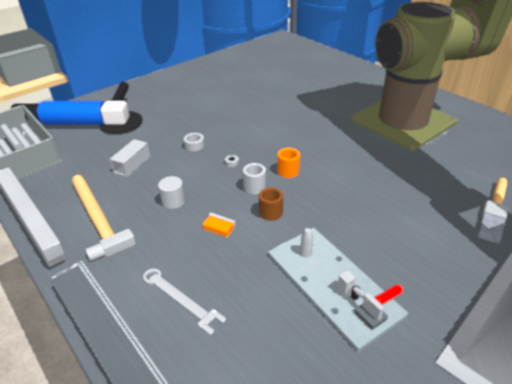

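View pics/side.png

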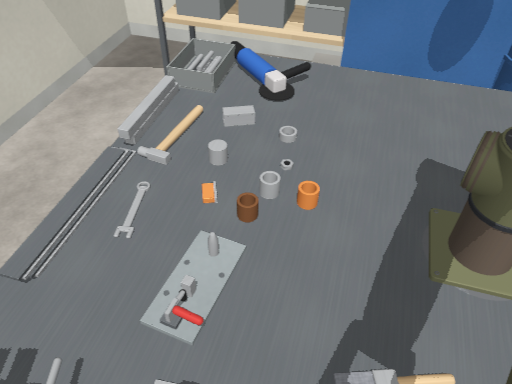

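The scene view shows the tall grey sleeve at about (254,178), with the brown (270,203) and orange (289,162) look-alikes close by. The slug is at (172,192), the short sleeve at (194,141) and the pin at (307,243). The side view agrees: sleeve (270,185), pin (213,245).

```bash
cat >> h.py <<'E'
def circ(P):
    A=np.c_[2*P[:,:2],np.ones(len(P))]; s=np.linalg.lstsq(A,(P[:,:2]**2).sum(1),rcond=None)[0]
    return s[:2],np.sqrt(s[2]+s[:2]@s[:2])
E
python3 - <<'E'
from h import *
np.set_printoptions(precision=4,suppress=True)
S={'scene':dict(tall=(254,178),brown=(270,203),orange=(289,162),slug=(172,192),short=(194,141),pin=(307,243),stop=(347,283),nut=(232,160),clip=(219,225)),
'side':dict(tall=(270,185),brown=(247,207),orange=(308,194),slug=(218,152),short=(288,134),pin=(213,245),stop=(187,286),nut=(287,164),clip=(209,192))}
for n in S:
    f=np.load(n+'.npz'); C=cloud(f['d'],f['K'],f['E'])
    print(n,'table z',[C[v,u,2].round(4) for u,v in((230,270),(330,190))])
    for k,(u,v) in S[n].items():
        W=C[v-22:v+23,u-22:u+23].reshape(-1,3); c=np.median(C[v-3:v+4,u-3:u+4].reshape(-1,3),0)
        W=W[np.hypot(*(W[:,:2]-c[:2]).T)<.06]; zt=np.percentile(W[:,2],98)
        T=W[W[:,2]>zt-.008]; 
        (x,y),_,=cv2.minEnclosingCircle(T[:,:2].astype(np.float32)[:,None])[:2]
        cc,rr=circ(T)
        print(k,'ztop',zt,'n',len(T),'minenc',np.array([x,y]),_,'fit',cc,rr)
E
```

```text
scene table z [np.float64(0.0007), np.float64(0.002)]
tall ztop 0.052195350762654434 n 277 minenc [ 0.4984 -0.0243] 0.05405944958329201 fit [ 0.4898 -0.0203] 0.03828191102079991
brown ztop 0.05214248984168548 n 242 minenc [0.5122 0.0379] 0.026045581325888634 fit [0.5127 0.0396] 0.021599710884788424
orange ztop 0.05216636340430708 n 191 minenc [ 0.3866 -0.0417] 0.02635990083217621 fit [ 0.3879 -0.0413] 0.021848223480852764
slug ztop 0.052269298573069604 n 321 minenc [ 0.645  -0.1295] 0.026026178151369095 fit [ 0.6458 -0.1281] 0.018554770990067526
short ztop 0.026865200978059438 n 145 minenc [ 0.4915 -0.2793] 0.026547826826572418 fit [ 0.4913 -0.2785] 0.021641455017664717
pin ztop 0.07117094026120988 n 68 minenc [0.5456 0.1751] 0.008189117535948753 fit [0.5455 0.1751] 0.005384404206085429
stop ztop 0.05434142462509817 n 254 minenc [0.5588 0.3003] 0.03354570269584656 fit [0.5621 0.2989] 0.021961832038554573
nut ztop 0.014225761773771857 n 112 minenc [ 0.4635 -0.1583] 0.01818791590631008 fit [ 0.4647 -0.1573] 0.012521721485416297
clip ztop 0.019396387038664042 n 412 minenc [0.6187 0.0023
[... 520 characters left out ...]
214 minenc [ 0.6424 -0.1301] 0.027289753779768944 fit [ 0.6417 -0.1285] 0.018592800410371296
short ztop 0.026752109874029612 n 123 minenc [ 0.4884 -0.2787] 0.026011137291789055 fit [ 0.4879 -0.2787] 0.021492464086049358
pin ztop 0.06829169869899589 n 61 minenc [0.5423 0.1734] 0.00948810763657093 fit [0.5413 0.1745] 0.005903181285563652
stop ztop 0.05394273699375659 n 247 minenc [0.5556 0.3056] 0.03886197879910469 fit [0.5495 0.3054] 0.02680854577565332
nut ztop 0.01398394117420392 n 96 minenc [ 0.4607 -0.1591] 0.017619870603084564 fit [ 0.4619 -0.1577] 0.012211266605978361
clip ztop 0.019290394676127746 n 246 minenc [0.6167 0.0031] 0.032871924340724945 fit [0.6157 0.0045] 0.01986951768258608
```

Run:
```python
from h import *
np.set_printoptions(precision=4,suppress=True)
for n,(u,v) in dict(scene=(254,178),side=(270,185)).items():
    f=np.load(n+'.npz'); C=cloud(f['d'],f['K'],f['E']); p=f['p'].astype(int)
    sat=p.max(2)-p.min(2)
    m=(sat<40)&(C[...,2]>.042)&(C[...,2]<.06)
    m[:v-20]=0;m[v+20:]=0;m[:,:u-20]=0;m[:,u+20:]=0
    T=C[m]; print(n,len(T),cv2.minEnclosingCircle(T[:,:2].astype(np.float32)[:,None]),circ(T))
    # plate
    pl=(C[...,2]>.009)&(C[...,2]<.017)&(C[...,0]>.4)&(C[...,0]<.75)&(C[...,1]>.1)&(C[...,1]<.45)
    print(cv2.minAreaRect(C[pl][:,:2].astype(np.float32)[:,None]))
```

```text
scene 245 ((0.5003766417503357, -0.020958414301276207), 0.057875681668519974) (array([ 0.4918, -0.0339]), np.float64(0.028565613037918304))
((0.6267233490943909, 0.24012476205825806), (0.24162699282169342, 0.2598603367805481), 83.77757263183594)
side 201 ((0.4809408485889435, -0.019077936187386513), 0.05830030143260956) (array([ 0.484 , -0.0287]), np.float64(0.03116759409221321))
((0.6253526210784912, 0.2388618290424347), (0.24219122529029846, 0.2617676556110382), 83.65812683105469)
```

Call:
{"api": "jog_arm", "payload": {"rows": [[[2.2, -5.4, 0.5], [0, 0, -10.5], 9.5], [[2.2, -5.4, 0.5], [0, 0, -10.5], 9.5], [[2.2, -5.4, 0.5], [0, 0, -10.5], 9.5], [[2.2, -5.4, 0.5], [0, 0, -10.5], 9.5], [[2.2, -5.4, 0.5], [0, 0, -10.5], 9.5], [[2.2, -5.4, 0.5], [0, 0, -10.5], 9.5], [[2.2, -5.4, 0.5], [0, 0, -10.5], 9.5], [[2.2, -5.4, 0.5], [0, 0, -10.5], 9.5]]}}

```text
time_s: 1.1
tool_pos: [0.3326, 0.1858, 0.2104]
tool_rot: [[-0.008, 0.985, -0.171], [-0.001, -0.171, -0.985], [-1.0, -0.008, 0.002]]
force: [0.9, 0.1, -0.1]
grip_width: 0.0952
```

Call:
{"api": "jog_arm", "payload": {"rows": [[[2.9, -4.8, 0], [0, 0, -9], 9.5], [[2.9, -4.8, 0], [0, 0, -9], 9.5], [[2.9, -4.8, 0], [0, 0, -9], 9.5], [[2.9, -4.8, 0], [0, 0, -9], 9.5], [[2.9, -2.6, 0], [0, 0, -9], 9.5], [[0, 0, 0], [0, 0, 0], 9.5]]}}

```text
time_s: 1.85
tool_pos: [0.4801, -0.0438, 0.209]
tool_rot: [[-0.005, 0.547, -0.837], [0.005, -0.837, -0.547], [-1.0, -0.007, 0.001]]
force: [0.6, 0.6, 0.1]
grip_width: 0.095
```

Run:
```python
from h import *
p,d,K,E=grab('wrist'); np.savez('w1.npz',p=p,d=d,K=K,E=E)
cv2.imwrite('pics/w1.png',p[:,:,::-1]); print(-E[:3,:3].T@E[:3,3],E[:3,:3],r.read_state()['tool_pos'])
```

```text
[ 0.54100169 -0.00582982  0.41686031] [[ 0.54642901 -0.83748195 -0.00627029]
 [ 0.80764577  0.5289137  -0.26068872]
 [ 0.22163854  0.13738371  0.96540255]] [ 0.47939032 -0.04288892  0.20892881]
```

View pics/w1.png

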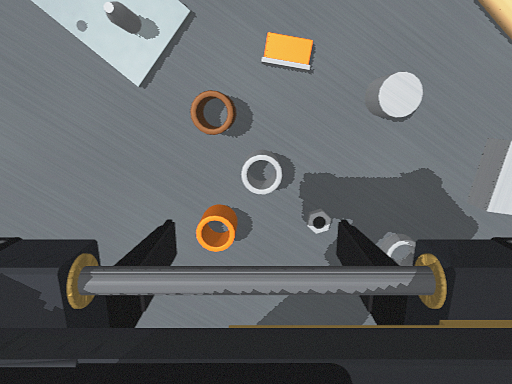

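The wrist view shows the tall sleeve's bright rim at (262,174), clear of brown (213,112) and orange (216,234). The pin top is at (110,8).

```bash
cat > m.py <<'E'
from h import *
np.set_printoptions(precision=4,suppress=True)
def rim(p,u,v,R,z,K,E,thr=190):
    m=((p.min(2)>thr)).astype(np.uint8)
    n,l,st,ce=cv2.connectedComponentsWithStats(m); b=[i for i in range(1,n) if np.hypot(*(ce[i]-[u,v]))<R and st[i,4]>20]
    for i in b:
        c=max(cv2.findContours((l==i).astype(np.uint8),cv2.RETR_EXTERNAL,cv2.CHAIN_APPROX_NONE)[0],key=len)
        P=np.array([ray(*q[0],z,K,E) for q in c]); print(st[i],circ(P))
E
python3 - <<'E'
from m import *
f=np.load('w1.npz'); p,d,K,E=[f[k] for k in 'pdKE']
rim(p,262,174,15,.05,K,E)
C=cloud(d,K,E); T=C[150:200,236:290].reshape(-1,3); T=T[T[:,2]>.045]; print(len(T),circ(T),cv2.minEnclosingCircle(T[:,:2].astype(np.float32)[:,None]))
# pin top
T=C[0:40,90:150].reshape(-1,3); T=T[T[:,2]>.066]; print(len(T),T.mean(0),T[:,2].max())
# cross-view check: where tall top and pin top appear in fixed cams
for n,(u,v) in dict(scene=(254,171),side=(270,179)).items():
    g=np.load(n+'.npz'); print(n,ray(u,v,.05,g['K'],g['E']))
    C=cloud(g['d'],g['K'],g['E']);m=(C[...,2]>.046)&(C[...,2]<.056)&(np.hypot(C[...,0]-.48,C[...,1]+.036)<.035);print(m.sum(),circ(C[m]),cv2.minEnclosingCircle(C[m][:,:2].astype(np.float32)[:,None]))
E
```

```text
[242 155  39  39 483] (array([ 0.48, -0.05]), np.float64(0.023372615122750857))
664 (array([ 0.488 , -0.0449]), np.float64(0.024414423650038534)) ((0.5007126927375793, -0.03580009192228317), 0.050313740968704224)
181 [0.5422 0.1609 0.0894] 0.41686030683740527
scene [ 0.4845 -0.0447  0.05  ]
165 (array([ 0.4834, -0.0477]), np.float64(0.021319603667710452)) ((0.48354917764663696, -0.04921390488743782), 0.025746023282408714)
side [ 0.4789 -0.0445  0.05  ]
137 (array([ 0.48  , -0.0479]), np.float64(0.021388005943707124)) ((0.48069852590560913, -0.04808413237333298), 0.02516484446823597)
```

Call:
{"api": "jog_arm", "payload": {"rows": [[[0.1, -0.6, -3], [-0.3, -0.3, 0], 9.5], [[0, 0, -5], [0, 0, 0], 9.5], [[0, 0, -5], [0, 0, 0], 9.5], [[0, 0, -3], [0, 0, 0], 9.5], [[0, 0, 0], [0, 0, 0], 9.5]]}}

```text
time_s: 2.52
tool_pos: [0.4768, -0.0439, 0.0459]
tool_rot: [[0.002, 0.559, -0.829], [0.001, -0.829, -0.559], [-1.0, 0.001, -0.002]]
force: [1.0, 0.2, 0.6]
grip_width: 0.0951
```

Run:
```python
from m import *
p,d,K,E=grab('wrist'); print(r.read_state()['tool_pos']); 
cv2.imwrite('pics/w2.png',p[:,:,::-1]);np.savez('w2.npz',p=p,d=d,K=K,E=E)
t=r.read_state()['tool_pos']; print(proj((.4805,-.0485,.05),K,E), proj(t,K,E))
u,v=proj((.4805,-.0485,.05),K,E); rim(p,u,v,30,.05,K,E)
```

```text
[ 0.4782 -0.0442  0.0476]
(np.float64(264.3582377869559), np.float64(216.07848385248192)) (np.float64(257.3442838487655), np.float64(214.21459881127163))
[243 184  54  19 403] (array([ 0.4874, -0.0464]), np.float64(0.01551602260853975))
```

View pics/w2.png

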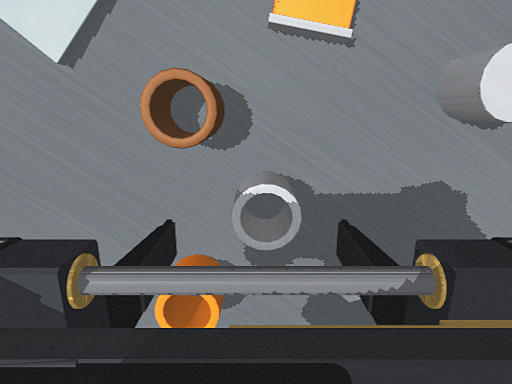

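The rim sits at about (267,217) and the TCP projects to (257,214). I need to shift about 7 mm along the jaw axis before going down the rest of the way.

Call:
{"api": "jog_arm", "payload": {"rows": [[[0.2, -0.6, 0], [0, 0, 0], 9.5], [[0, 0, -2], [0, 0, 0], 9.5], [[0, 0, -1.3], [0, 0, 0], 9.5], [[0, 0, 0], [0, 0, 0], 9.5]]}}

```text
time_s: 3.08
tool_pos: [0.4862, -0.0514, 0.0216]
tool_rot: [[0.018, 0.561, -0.828], [-0.003, -0.828, -0.561], [-1.0, 0.013, -0.013]]
force: [-0.5, 0.1, 0.4]
grip_width: 0.095
```

Call:
{"api": "jog_arm", "payload": {"rows": [[[-0.5, 0.1, -0.7], [0.2, 1.0, 0], 9.5], [[0, 0, 0], [0, 0, 0], 9.5]]}}

```text
time_s: 3.32
tool_pos: [0.4821, -0.0507, 0.0157]
tool_rot: [[0.002, 0.561, -0.828], [0.0, -0.828, -0.561], [-1.0, 0.001, -0.002]]
force: [0.3, -0.4, -0.6]
grip_width: 0.0949
```

Call:
{"api": "jog_arm", "payload": {"rows": [[[-0.1, 0, -0.2], [0, 0, 0], 4], [[0, 0, 0], [0, 0, 0], 4], [[0, 0, 0], [0, 0, 0], 4], [[0, 0, 0], [0, 0, 0], 4], [[0, 0, 0], [0, 0, 0], 4], [[0, 0, 0], [0, 0, 0], 4]], "newtons": 40}}

```text
time_s: 4.08
tool_pos: [0.4817, -0.0508, 0.0144]
tool_rot: [[0.003, 0.561, -0.828], [-0.0, -0.828, -0.561], [-1.0, 0.002, -0.003]]
force: [0.5, 1.1, -0.4]
grip_width: 0.0423
```

Run:
```python
from m import *
p,d,K,E=grab('wrist'); s=r.read_state(); print(s['tool_pos'],s['grip_width'],s['force'],s['wrist_torque'])
cv2.imwrite('pics/w3.png',p[:,:,::-1])
q,_,K,E=grab('scene'); q=cv2.resize(q[110:270,150:350],None,fx=2.4,fy=2.4)
cv2.imwrite('pics/w3.png',np.hstack([p[60:384,100:420],cv2.resize(q,(405,324))])[:,:,::-1])
```

```text
[ 0.4817 -0.0508  0.0144] 0.041249729646821255 [-1.1105 -0.1326  0.2522] [-0.1214  0.1414  0.0087]
```

View pics/w3.png

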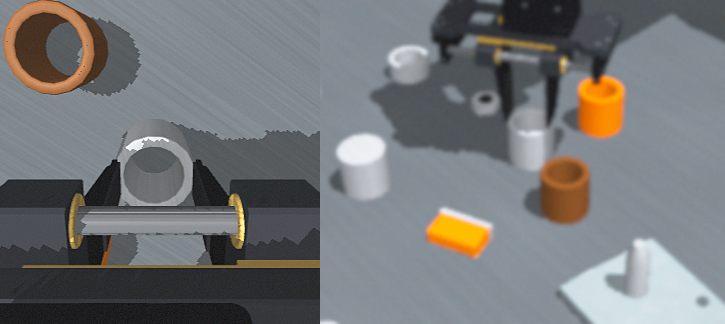

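The sleeve stands between the fingers, but the opening reads 41 mm where I expect 50. I'm measuring where it is relative to the pads.

Run:
```python
from m import *
p,d,K,E=grab('wrist'); s=r.read_state(); t=s['tool_pos'];R=s['tool_rot'];print(t,s['grip_width'],s['q'])
C=cloud(d,K,E); L=(C-t)@R   # tool coords
m=(C[...,2]>.044)&(C[...,2]<.056)&(np.abs(L[...,1])<.04)&(np.abs(L[...,2])<.045)&(p.astype(int).min(2)>90)
T=C[m]; v,u=np.where(m); print(m.sum(),u.min(),u.max(),v.min(),v.max(),circ(T),'tool',((np.r_[circ(T)[0],.05]-t)@R))
print(cv2.minEnclosingCircle(T[:,:2].astype(np.float32)[:,None]))
print('proj grasp pt',proj(t-.019*R[:,0],K,E),'at z .05',proj(t-.0356*R[:,0],K,E))
for row in (200,215,230): print(row,[f'{x:.3f}' for x in L[row,195:325:8,1]],[f'{x:.3f}' for x in C[row,195:325:8,2]])
```

```text
[ 0.4816 -0.0508  0.0144] 0.040052184537633734 [-12.4     -4.8893 123.3477   0.0377  61.3572  43.4561]
2172 216 292 193 265 (array([ 0.4815, -0.0496]), np.float64(0.020795437839017678)) tool [-0.0356 -0.001  -0.0007]
((0.48029929399490356, -0.050125256180763245), 0.02489209733903408)
proj grasp pt (np.float64(255.8494115097394), np.float64(224.31862664769494)) at z .05 (np.float64(255.84372544496196), np.float64(234.2109324018931))
200 ['-0.045', '-0.039', '-0.033', '-0.028', '-0.018', '-0.012', '-0.007', '-0.003', '0.002', '0.006', '0.011', '0.018', '0.026', '0.032', '0.038', '0.044', '0.050'] ['0.000', '0.000', '-0.000', '-0.000', '0.036', '0.049', '0.050', '0.050', '0.049', '0.050', '0.046', '0.028', '0.001', '0.000', '0.000', '-0.001', '-0.001']
215 ['-0.046', '-0.040', '-0.034', '-0.022', '-0.017', '-0.016', '-0.010', '-0.004', '0.002', '0.008', '0.014', '0.016', '0.022', '0.033', '0.039', '0.045', '0.051'] ['0.001', '0.000', '0.001', '0.048', '0.050', '-0.000', '-0.000', '-0.001', '-0.001', '-0.000', '0.000', '0.049', '0.035', '0.001', '0.001', '-0.000', '0.000']
230 ['-0.047', '-0.040', '-0.024', '-0.020', '-0.019', '-0.015', '-0.010', '-0.004', '0.002', '0.008', '0.014', '0.016', '0.021', '0.023', '0.027', '0.045', '0.051'] ['-0.000', '0.000', '0.070', '0.065', '0.033', '0.012', '0.001', '0.000', '-0.001', '0.003', '0.015', '0.048', '0.050', '0.070', '0.070', '-0.001', '0.000']
```

The sleeve is centred between the pads to within 1 mm, and the fingers sit about 50 mm apart in the depth data. The width reading doesn't agree with that. I'll squeeze further and do a small test lift.

Call:
{"api": "jog_arm", "payload": {"rows": [[[0, 0, 0], [0, 0, 0], 3], [[0, 0, 0], [0, 0, 0], 3], [[0, 0, 0.5], [0, 0, 0], 3], [[0, 0, 0.5], [0, 0, 0], 3], [[0, 0, 0], [0, 0, 0], 3]], "newtons": 40}}

```text
time_s: 4.85
tool_pos: [0.4819, -0.0509, 0.0253]
tool_rot: [[0.004, 0.561, -0.828], [-0.0, -0.828, -0.561], [-1.0, 0.002, -0.003]]
force: [0.0, -0.1, -0.5]
grip_width: 0.0302
```

```bash
cat > g.py <<'E'
from m import *
p,d,K,E=grab('wrist'); s=r.read_state(); t=s['tool_pos'];R=s['tool_rot'];print(t,s['grip_width'],s['force'],s['time_s'])
C=cloud(d,K,E); L=(C-t)@R
m=(np.abs(L[...,0]+.0356)<.012)&(np.hypot(L[...,1],L[...,2])<.03)&(p.astype(int).min(2)>90)
T=C[m]; h=np.percentile(T[:,2],90); T=T[T[:,2]>h-.004]; c=circ(T)
print('rim top z',h,'above tcp',h-t[2],'centre',c,'rel',c[0]-t[:2],'enc',cv2.minEnclosingCircle(T[:,:2].astype(np.float32)[:,None]))
A=np.c_[T[:,:2]-c[0],np.ones(len(T))]; print('slope',np.linalg.lstsq(A,T[:,2],rcond=None)[0])
f=(np.abs(L[...,2])<.012)&(C[...,2]>.03)&(np.abs(L[...,1])<.06)
E
python3 g.py
```

```text
[ 0.4817 -0.0508  0.0251] 0.030083085680356073 [ 0.3333 -0.2138 -1.7557] 4.9
rim top z 0.05068111248584331 above tcp 0.0255765707546287 centre (array([ 0.4804, -0.05  ]), np.float64(0.021332502639282585)) rel [-0.0013  0.0009] enc ((0.48019614815711975, -0.050226375460624695), 0.024794358760118484)
slope [-0.0038  0.0006  0.05  ]
```

Run:
```python
from m import *
p,d,K,E=grab('wrist');q,_,_,_=grab('scene');q2,_,_,_=grab('side')
f=lambda a:cv2.resize(a,(400,300))
np.savez('w4.npz',p=p,d=d,K=K,E=E)
cv2.imwrite('pics/w4.png',np.vstack([np.hstack([f(p[130:280,156:356]),f(q[110:230,180:340])]),np.hstack([f(q2[120:240,200:360]),f(q2)])])[:,:,::-1])
```

```text
(no output)
```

View pics/w4.png

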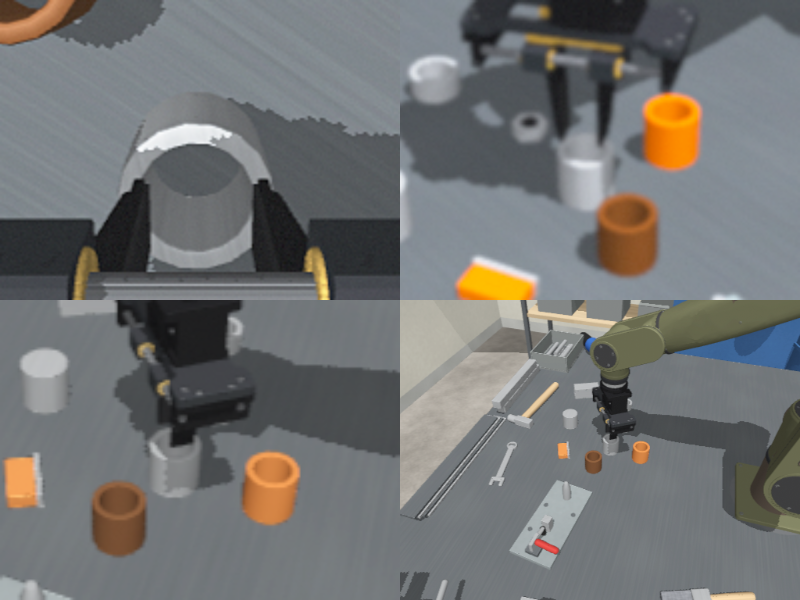

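The fingertips seem to end at or above the rim: the sleeve stayed put while they closed to 30 mm. I'll check the true tip height with depth.

Run:
```python
from m import *
s=r.read_state(); t=s['tool_pos'];R=s['tool_rot'];print(t,s['grip_width'],s['q'])
f=np.load('w4.npz'); p,d,K,E=[f[k] for k in 'pdKE']; C=cloud(d,K,E); L=(C-t)@R
for v in range(218,262,4):
    print(v,[(u,round(float(L[v,u,0])*1e3),round(float(L[v,u,1])*1e3),round(float(L[v,u,2])*1e3),int(p[v,u].max())) for u in (218,222,226,229,284,287,291)])
for n in('scene','side'):
    p,d,K,E=grab(n); C=cloud(d,K,E)
    m=(p.max(2)<60)&(np.abs(C[...,0]-t[0])<.06)&(np.abs(C[...,1]-t[1])<.06)&(C[...,2]>.01)
    print(n,m.sum(),np.sort(C[m][:,2])[:15]); lo=C[m][np.argsort(C[m][:,2])[:8]]; print((lo-t)@R*1e3)
```

```text
[ 0.4812 -0.0507  0.0245] 0.030239599556705302 [-12.399   -5.749  123.0268   0.0389  62.5961  43.458 ]
218 [(218, -25, -23, -7, 157), (222, -26, -21, -7, 164), (226, -25, -18, -6, 149), (229, -1, -19, 2, 101), (284, -209, 0, -72, 161), (287, -26, 20, -7, 168), (291, -25, 22, -6, 130)]
222 [(218, -25, -23, -4, 158), (222, -44, -19, -11, 72), (226, -42, -17, -10, 36), (229, -41, -15, -10, 28), (284, -40, 17, -9, 27), (287, -43, 18, -11, 31), (291, -43, 20, -10, 100)]
226 [(218, -49, -20, -11, 70), (222, -51, -18, -11, 26), (226, -49, -16, -10, 33), (229, -46, -15, -9, 29), (284, -46, 16, -9, 42), (287, -50, 17, -11, 33), (291, -49, 20, -10, 27)]
230 [(218, -54, -20, -10, 34), (222, -55, -18, -10, 26), (226, -52, -16, -9, 37), (229, -50, -14, -8, 36), (284, -51, 16, -9, 36), (287, -51, 17, -9, 33), (291, -55, 19, -10, 24)]
234 [(218, -62, -19, -11, 28), (222, -61, -17, -11, 28), (226, -58, -15, -9, 46), (229, -51, -14, -6, 33), (284, -51, 16, -7, 34), (287, -58, 17, -9, 40), (291, -61, 18, -11, 28)]
238 [(218, -66, -18, -10, 29), (222, -66, -16, -11, 30), (226, -62, -15, -9, 37), (229, 
[... 993 characters left out ...]
7 0.068  0.0699 0.0699 0.0703 0.0704 0.0715 0.0726 0.0727 0.0728
 0.0728 0.0729 0.0741 0.0743 0.0749]
[[-43.2109  17.6521  -9.9945]
 [-43.5229  16.6401   8.822 ]
 [-45.3903  15.746   -1.3024]
 [-45.4018  16.7491  -5.3604]
 [-45.8193  16.7089   9.3283]
 [-45.8902  16.6041   1.5689]
 [-46.9205  17.073  -11.3676]
 [-48.0868  16.6297  -5.399 ]]
side 1626 [0.0625 0.0635 0.0641 0.0641 0.0644 0.0652 0.0661 0.0662 0.0663 0.067
 0.0672 0.0673 0.0675 0.0676 0.0677]
[[-38.009   17.7808  -6.4235]
 [-39.0148  17.3869  -9.1177]
 [-39.5536  17.5109   1.0279]
 [-39.602  -16.9552   4.0603]
 [-39.8744  15.0932  -4.8713]
 [-40.6708  19.0528  -8.6116]
 [-41.6143  15.9795  -2.107 ]
 [-41.7754 -18.5125   0.9213]]
```

Run:
```python
from m import *
for n,t,w in(('w1',[.4794,-.0429,.2089],.095),('w2',[.4782,-.0442,.0476],.095)):
    t=np.array(t);f=np.load(n+'.npz'); p,d,K,E=[f[k] for k in 'pdKE']; C=cloud(d,K,E)
    R=np.array([[0,.555,-.832],[0,-.832,-.555],[-1,0,0]]); L=(C-t)@R
    print(n,[(u,v,(L[v,u]*1e3).round().tolist()) for u,v in((168,222),(172,222),(174,224),(343,222),(341,224),(339,226),(345,226),(170,226))])
    dk=(p.max(2)<60)&(np.abs(L[...,2])<.02)&(np.abs(L[...,1])<.07)&(C[...,2]>.05)&(C[...,2]<t[2]+.12); print(np.sort(L[dk][:,0])[-6:])
```

```text
w1 [(168, 222, [-43.0, -48.0, -11.0]), (172, 222, [-39.0, -47.0, -9.0]), (174, 224, [-40.0, -46.0, -9.0]), (343, 222, [-43.0, 51.0, -10.0]), (341, 224, [-43.0, 50.0, -9.0]), (339, 226, [-41.0, 49.0, -7.0]), (345, 226, [-46.0, 51.0, -9.0]), (170, 226, [-46.0, -46.0, -10.0])]
[-0.038  -0.0379 -0.0378 -0.0378 -0.0378 -0.0374]
w2 [(168, 222, [-41.0, -51.0, -9.0]), (172, 222, [-38.0, -49.0, -8.0]), (174, 224, [-39.0, -48.0, -7.0]), (343, 222, [-41.0, 48.0, -9.0]), (341, 224, [-41.0, 47.0, -8.0]), (339, 226, [-38.0, 47.0, -6.0]), (345, 226, [-45.0, 48.0, -9.0]), (170, 226, [-44.0, -49.0, -8.0])]
[-0.0362 -0.0362 -0.0361 -0.0361 -0.0361 -0.0352]
```

Depth from all three cameras puts the real fingertips about 38 mm behind the reported TCP at every opening, so the fingers closed just above the sleeve. I'll work with that offset: open, go lower in checked steps, and grasp with the reported z near -0.027.

Call:
{"api": "jog_arm", "payload": {"rows": [[[-0.1, 0.1, 0], [0, 0.2, 0], 9.5], [[0, 0, 0], [0, 0, 0], 9.5], [[0, 0, 0], [0, 0, 0], 9.5], [[0, 0, 0], [0, 0, 0], 9.5], [[0, 0, 0], [0, 0, 0], 9.5], [[0, 0, 0], [0, 0, 0], 9.5]]}}

```text
time_s: 5.9
tool_pos: [0.4798, -0.0496, 0.024]
tool_rot: [[-0.002, 0.561, -0.828], [0.0, -0.828, -0.561], [-1.0, -0.002, 0.002]]
force: [0.0, -0.5, 0.5]
grip_width: 0.0847
```

Call:
{"api": "jog_arm", "payload": {"rows": [[[0, 0, -1.5], [0, 0, 0], 9.5], [[0, 0, -1.5], [0, 0, 0], 9.5], [[0, 0, 0], [0, 0, 0], 9.5]]}}

```text
time_s: 6.28
tool_pos: [0.479, -0.0494, -0.0088]
tool_rot: [[-0.004, 0.561, -0.828], [0.001, -0.828, -0.561], [-1.0, -0.003, 0.003]]
force: [-1.1, 0.8, 1.2]
grip_width: 0.0953
```

Call:
{"api": "jog_arm", "payload": {"rows": [[[0.1, -0.1, -0.9], [0, -0.2, 0], 9.5], [[0, 0, -0.7], [0, 0, 0], 9.5], [[0, 0, 0], [0, 0, 0], 9.5]]}}

```text
time_s: 6.65
tool_pos: [0.4798, -0.0505, -0.0263]
tool_rot: [[-0.001, 0.561, -0.828], [0.001, -0.828, -0.561], [-1.0, -0.001, 0.0]]
force: [1.0, -0.2, 0.1]
grip_width: 0.0952
```

Run:
```python
from m import *
q,d,K,E=grab('side'); s=r.read_state(); t=s['tool_pos'];R=s['tool_rot'];print(t,s['force'])
for n in('side','scene','wrist'):
    p,d,K,E=grab(n); C=cloud(d,K,E);L=(C-t)@R
    m=(p.max(2)<60)&(np.abs(L[...,2])<.02)&(np.abs(L[...,1])>.04)&(np.abs(L[...,1])<.065)&(C[...,2]>.006)&(C[...,2]<.09)
    print(n,m.sum(),np.sort(C[m][:,2])[:8]) 
    m=(C[...,2]>.045)&(C[...,2]<.056)&(np.hypot(C[...,0]-.4805,C[...,1]+.05)<.03)&(p.min(2)>90); print(m.sum(),circ(C[m]) if m.sum()>20 else '')
```

```text
[ 0.4801 -0.0505 -0.026 ] [-0.3126  0.9562 -0.5171]
side 202 [0.014  0.0141 0.0147 0.0148 0.0153 0.0153 0.0155 0.0156]
38 (array([ 0.4841, -0.0467]), np.float64(0.018538214039423673))
scene 229 [0.0141 0.0148 0.0154 0.017  0.0175 0.019  0.0193 0.0203]
194 (array([ 0.4836, -0.0484]), np.float64(0.021679429179901687))
wrist 5087 [0.012  0.0123 0.0125 0.0126 0.0126 0.0126 0.0127 0.0127]
3047 (array([ 0.4808, -0.0497]), np.float64(0.021505411342972472))
```

Tips are at 12–14 mm as intended and the sleeve is centred. Closing now.

Call:
{"api": "jog_arm", "payload": {"rows": [[[0, 0, 0], [0, 0, 0], 3.5], [[0, 0, 0], [0, 0, 0], 3.5], [[0, 0, 0], [0, 0, 0], 3.5], [[0, 0, 0], [0, 0, 0], 3.5], [[0, 0, 0], [0, 0, 0], 3.5], [[0, 0, 0], [0, 0, 0], 3.5], [[0, 0, 0], [0, 0, 0], 3.5]], "newtons": 40}}

```text
time_s: 7.72
tool_pos: [0.4813, -0.0504, -0.0243]
tool_rot: [[0.002, 0.561, -0.828], [0.001, -0.828, -0.561], [-1.0, 0.001, -0.002]]
force: [0.3, 0.7, -0.1]
grip_width: 0.05
```

Call:
{"api": "jog_arm", "payload": {"rows": [[[0, 0, 1], [0, 0, 0], 3.5], [[0, 0, 2], [0, 0, 0], 3.5], [[0, 0, 0], [0, 0, 0], 3.5]]}}

```text
time_s: 8.1
tool_pos: [0.4794, -0.0502, 0.0053]
tool_rot: [[-0.001, 0.561, -0.828], [0.001, -0.828, -0.561], [-1.0, -0.001, 0.0]]
force: [-0.2, 0.1, -1.7]
grip_width: 0.0502
```

```bash
sed -i 's/L\[...,0\]+.0356)<.012/L[...,0]+.076)<.012/' g.py; python3 g.py
```

```text
[ 0.4782 -0.05    0.004 ] 0.050252696006378696 [-0.8846 -0.0036 -3.5021] 8.15
rim top z 0.08001718890908743 above tcp 0.07599955172781972 centre (array([ 0.4796, -0.0505]), np.float64(0.021505856356551785)) rel [ 0.0014 -0.0005] enc ((0.479141503572464, -0.050932712852954865), 0.02516690269112587)
slope [-0.0044 -0.0029  0.0792]
```

Sleeve gripped: opening 50 mm, rim rising with the hand, 3.5 N of weight showing. Next is up and over to just short of the pin, for a look from close up.

Call:
{"api": "jog_arm", "payload": {"rows": [[[0, 0, 4], [0, 0, 0], 3.5], [[0, 0, 4], [0, 0, 0], 3.5], [[1.2, 4.0, 1], [0, 0, 0], 3.5], [[1.2, 4.0, 0], [0, 0, 0], 3.5], [[1.2, 4.0, 0], [0, 0, 0], 3.5], [[1.2, 4.0, 0], [0, 0, 0], 3.5], [[0.6, 2.0, 0], [0, 0, 0], 3.5], [[0, 0, 0], [0, 0, 0], 3.5]]}}

```text
time_s: 9.15
tool_pos: [0.5262, 0.1354, 0.0868]
tool_rot: [[-0.018, 0.559, -0.829], [0.002, -0.829, -0.559], [-1.0, -0.012, 0.014]]
force: [0.1, 0.3, -3.3]
grip_width: 0.0498
```

```bash
python3 g.py
python3 - <<'E'
from m import *
p,d,K,E=grab('wrist'); s=r.read_state(); t=s['tool_pos']; C=cloud(d,K,E)
cv2.imwrite('pics/w5.png',p[:,:,::-1]);np.savez('w5.npz',p=p,d=d,K=K,E=E)
m=(C[...,2]>.067)&(C[...,2]<.078)&(np.hypot(C[...,0]-.543,C[...,1]-.174)<.025); v,u=np.where(m)
print(m.sum(),C[m].mean(0) if m.sum() else '',proj((.5425,.1735,.072),K,E), (u.mean(),v.mean()) if m.sum() else '')
E
```

```text
[0.5258 0.1347 0.0866] 0.050079109095276214 [-0.8448  0.1963 -3.9012] 9.2
rim top z 0.16161270966309488 above tcp 0.07498893182738661 centre (array([0.5276, 0.1351]), np.float64(0.021465443407212414)) rel [0.0017 0.0004] enc ((0.5270497798919678, 0.13474537432193756), 0.025017835199832916)
slope [-0.0192 -0.0031  0.1607]
244 [0.5429 0.1729 0.0709] (np.float64(224.3298037929568), np.float64(161.4259798656762)) (np.float64(225.50819672131146), np.float64(161.16803278688525))
```

View pics/w5.png

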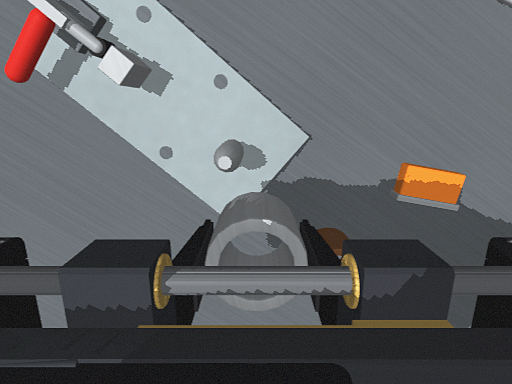

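The wrist view shows the round pin's tip at (225,161), the square stop at (120,65) and the held sleeve rim at about (257,250). I'll move over the pin and level the tool.

Call:
{"api": "jog_arm", "payload": {"rows": [[[0.8, 1.9, 0], [-0.1, -1.0, 0], 3.5], [[0.8, 1.9, 0], [0, 0, 0], 3.5], [[0, 0, 0], [0, 0, 0], 3.5]]}}

```text
time_s: 9.62
tool_pos: [0.5425, 0.1726, 0.0863]
tool_rot: [[-0.0, 0.555, -0.832], [-0.001, -0.832, -0.555], [-1.0, 0.0, 0.001]]
force: [0.3, -0.7, -3.0]
grip_width: 0.0502
```

```bash
python3 g.py
python3 - <<'E'
from m import *
print(r.read_state()['tool_rot'][:,0])
p,d,K,E=grab('wrist'); C=cloud(d,K,E)
m=(C[...,2]>.063)&(C[...,2]<.078)&(np.hypot(C[...,0]-.543,C[...,1]-.174)<.025); print(m.sum(),C[m].mean(0) if m.sum() else '',circ(C[m]))
E
```

```text
[0.5421 0.172  0.0861] 0.050146011629693815 [-0.562   0.358  -3.7559] 9.675
rim top z 0.16110733055969265 above tcp 0.07497098535900792 centre (array([0.5425, 0.1724]), np.float64(0.021472543460607122)) rel [0.0004 0.0004] enc ((0.5422658920288086, 0.17206823825836182), 0.025050751864910126)
slope [-0.0037 -0.0039  0.1602]
[-0.001 -0.001 -1.   ]
0  (array([0., 0.]), np.float64(0.0))
```

Call:
{"api": "jog_arm", "payload": {"rows": [[[0, 0.05, -2], [0, 0, 0], 3.5], [[0, 0, -1.5], [0, 0, 0], 3.5], [[0, 0, -1], [0, 0, 0], 3.5], [[0, 0, 0], [0, 0, 0], 3.5]]}}

```text
time_s: 10.22
tool_pos: [0.5402, 0.1708, 0.0361]
tool_rot: [[-0.005, 0.554, -0.833], [-0.002, -0.833, -0.554], [-1.0, -0.001, 0.005]]
force: [0.4, 0.6, -3.4]
grip_width: 0.0502
```

```bash
cat > s.py <<'E'
from m import *
import sys
np.set_printoptions(precision=4,suppress=True)
ims=[]
for n in('scene','side'):
    p,d,K,E=grab(n); u,v=proj((.5425,.173,.06),K,E); u,v=int(u),int(v); ims.append(cv2.resize(p[max(0,v-60):v+60,max(0,u-60):u+60],(400,400),interpolation=cv2.INTER_CUBIC))
cv2.imwrite(f'pics/{sys.argv[1]}.png',np.hstack(ims)[:,:,::-1])
E
python3 g.py; python3 s.py s1
```

```text
[0.5407 0.1709 0.0367] 0.050029070580245256 [-0.0802 -0.6273 -4.1543] 10.275
rim top z 0.11091775433955926 above tcp 0.07417457212073336 centre (array([0.5404, 0.1707]), np.float64(0.02146157934422352)) rel [-0.0003 -0.0002] enc ((0.5402309894561768, 0.17030274868011475), 0.0251068826764822)
slope [-0.0072 -0.0072  0.1101]
```

View pics/s1.png

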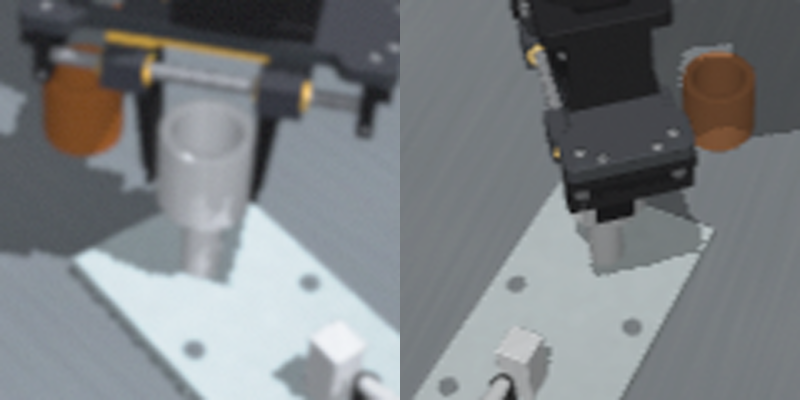

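The sleeve has gone over the pin's nose, with the pin visible below it in both views and no contact force. I'll recentre and keep lowering.

Call:
{"api": "jog_arm", "payload": {"rows": [[[0.2, 0.2, 0], [0.1, -0.3, 0], 3.5], [[0, 0, -1.5], [0, 0, 0], 3.5], [[0, 0, -1.5], [0, 0, 0], 3.5], [[0, 0, -0.6], [0, 0, 0], 3.5], [[0, 0, 0], [0, 0, 0], 3.5]]}}

```text
time_s: 11.0
tool_pos: [0.5444, 0.1736, 0.0005]
tool_rot: [[0.006, 0.554, -0.833], [0.001, -0.833, -0.554], [-1.0, 0.003, -0.006]]
force: [-0.3, 0.4, -4.7]
grip_width: 0.0502
```

```bash
python3 g.py
```

```text
[0.5446 0.1736 0.0008] 0.049983808698898916 [ 0.028  -0.1481 -4.0167] 11.05
rim top z 0.07537953756624646 above tcp 0.07455681992116275 centre (array([0.5439, 0.1732]), np.float64(0.020973270299155366)) rel [-0.0007 -0.0004] enc ((0.5437848567962646, 0.1725960671901703), 0.025330424308776855)
slope [ 0.0061 -0.0019  0.0744]
```

Call:
{"api": "jog_arm", "payload": {"rows": [[[-0.1, 0, -0.5], [-0.1, 0.3, 0], 3.5], [[0, 0, -0.5], [0, 0, 0], 3.5], [[0, 0, 0], [0, 0, 0], 3.5]]}}

```text
time_s: 11.42
tool_pos: [0.5443, 0.1738, -0.009]
tool_rot: [[0.003, 0.554, -0.833], [-0.001, -0.833, -0.554], [-1.0, 0.002, -0.002]]
force: [-0.7, 0.9, -2.8]
grip_width: 0.0507
```

Call:
{"api": "jog_arm", "payload": {"rows": [[[0, 0, -0.1], [0, 0, 0], 3.5], [[0, 0, -0.1], [0, 0, 0], 3.5]]}}

```text
time_s: 11.68
tool_pos: [0.5447, 0.1739, -0.0107]
tool_rot: [[0.003, 0.554, -0.833], [-0.0, -0.833, -0.554], [-1.0, 0.002, -0.003]]
force: [1.0, -0.9, -3.6]
grip_width: 0.0499
```

```bash
python3 g.py
```

```text
[ 0.5447  0.1739 -0.0108] 0.04989554018788424 [ 0.8508 -0.1586 -3.7234] 11.725
rim top z 0.0643606392298893 above tcp 0.0751694439388083 centre (array([0.5444, 0.1735]), np.float64(0.020260266247689892)) rel [-0.0003 -0.0004] enc ((0.5440587997436523, 0.17329438030719757), 0.025033704936504364)
slope [ 0.0004 -0.0048  0.0635]
```

About 2 mm to go, still without contact.

Call:
{"api": "jog_arm", "payload": {"rows": [[[0, 0, -0.1], [0, 0.1, 0], 3.5], [[0, 0, -0.05], [0, 0, 0], 3.5]]}}

```text
time_s: 11.98
tool_pos: [0.5448, 0.1739, -0.0122]
tool_rot: [[0.002, 0.554, -0.833], [-0.0, -0.833, -0.554], [-1.0, 0.001, -0.001]]
force: [0.4, 0.4, -3.2]
grip_width: 0.0502
```

Call:
{"api": "jog_arm", "payload": {"rows": [[[0, 0, -0.1], [0, 0, 0], 3.5]]}}

```text
time_s: 12.1
tool_pos: [0.5449, 0.1739, -0.0123]
tool_rot: [[0.001, 0.554, -0.833], [-0.001, -0.833, -0.554], [-1.0, 0.001, -0.001]]
force: [-5.3, -1.1, 6.2]
grip_width: 0.0501
```

Call:
{"api": "jog_arm", "payload": {"rows": [[[0, 0, -0.05], [0, 0, 0], 3.5], [[0, 0, 0], [0, 0, 0], 3.5]]}}

```text
time_s: 12.35
tool_pos: [0.5449, 0.1739, -0.0123]
tool_rot: [[0.001, 0.554, -0.833], [-0.001, -0.833, -0.554], [-1.0, 0.001, -0.001]]
force: [-0.4, -0.3, -1.9]
grip_width: 0.0501
```

```bash
python3 g.py
```

```text
[ 0.5449  0.1739 -0.0123] 0.05021712161770075 [-1.7    -0.5316 -0.3458] 12.4
rim top z 0.0628116401626321 above tcp 0.0750669697045433 centre (array([0.5447, 0.1735]), np.float64(0.020232159471269877)) rel [-0.0003 -0.0004] enc ((0.5442942380905151, 0.1733589619398117), 0.025076039135456085)
slope [-0.0014 -0.003   0.0619]
```

The rim is at 0.062 m, its fully-home height (12 + 50 mm), the wrist force shows contact and the weight is off the hand. Releasing and retracting straight up.

Call:
{"api": "jog_arm", "payload": {"rows": [[[0, 0, 0], [0, 0, 0], 7], [[0, 0, 0], [0, 0, 0], 8], [[0, 0, 0], [0, 0, 0], 8], [[0, 0, 0], [0, 0, 0], 8], [[0, 0, 0], [0, 0, 0], 8]]}}

```text
time_s: 13.02
tool_pos: [0.5473, 0.1744, -0.0111]
tool_rot: [[0.006, 0.554, -0.833], [0.001, -0.833, -0.554], [-1.0, 0.003, -0.006]]
force: [-0.1, 0.1, -0.6]
grip_width: 0.0802
```

Call:
{"api": "jog_arm", "payload": {"rows": [[[0, 0, 1], [0, 0, 0], 8], [[0, 0, 2], [0, 0, 0], 8], [[0, 0, 4], [0, 0, 0], 8], [[0, 0, 5], [0, 0, 0], 8], [[-3, -4, 4], [0, 0, 0], 8], [[-3, -4, 0], [0, 0, 0], 8], [[-3, -4, 0], [0, 0, 0], 8], [[0, 0, 0], [0, 0, 0], 8]]}}

```text
time_s: 14.02
tool_pos: [0.4588, 0.0536, 0.1647]
tool_rot: [[0.022, 0.555, -0.831], [0.0, -0.832, -0.555], [-1.0, 0.012, -0.018]]
force: [0.2, 0.0, 0.3]
grip_width: 0.0802
```

```bash
python3 - <<'E'
from m import *
s=r.read_state(); print(s['tool_pos'],s['force'],s['grip_width'],s['time_s'])
for n in('scene','side','wrist'):
    p,d,K,E=grab(n); C=cloud(d,K,E)
    m=(C[...,2]>.055)&(C[...,2]<.066)&(np.hypot(C[...,0]-.5445,C[...,1]-.1735)<.032)&(np.hypot(C[...,0]-.5445,C[...,1]-.1735)>.012)
    T=C[m]; print(n,m.sum(), np.percentile(T[:,2],[10,50,90]) if len(T)>9 else '', circ(T) if len(T)>9 else '')
    m=(C[...,2]>.067)&(C[...,2]<.08)&(np.hypot(C[...,0]-.5445,C[...,1]-.1735)<.03);print(' pin',m.sum(),C[m].mean(0) if m.any() else '')
E
python3 s.py s2
```

```text
[0.4588 0.0536 0.1647] [0.2391 0.0242 0.2695] 0.08019896776124792 14.025
scene 337 [0.0573 0.0625 0.0641] (array([0.5477, 0.1749]), np.float64(0.0217317989152029))
 pin 48 [0.5459 0.1752 0.0715]
side 255 [0.0572 0.0618 0.0641] (array([0.544 , 0.1746]), np.float64(0.021629511739303848))
 pin 30 [0.5412 0.1749 0.0717]
wrist 1318 [0.0589 0.0615 0.0626] (array([0.5441, 0.1719]), np.float64(0.021262827869516228))
 pin 171 [0.5418 0.1718 0.0709]
```

View pics/s2.png

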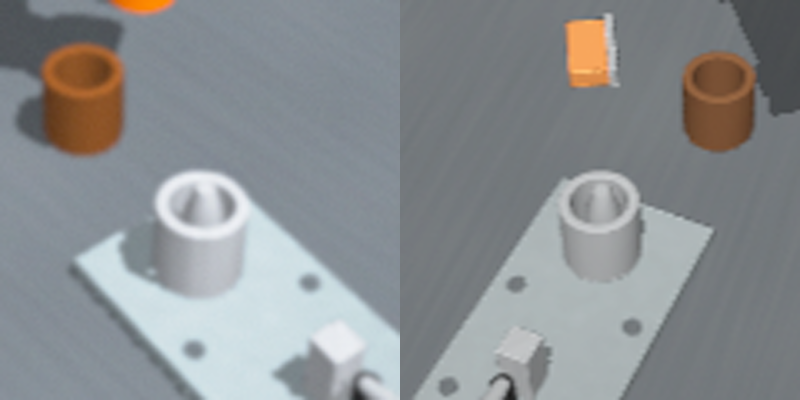

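The sleeve stands upright and fully home on the round pin, with the gripper well clear. Handing in.

```bash
python3 -c "
from station import r
print(r.hand_in())"
```

```text
the job is handed in; nothing more can be done
None
```

The tall sleeve is on the jig's round pin, fully home and upright. I lowered it until the wrist force showed contact with the plate, then let go, backed the arm off and handed in. The clock stood at about 14 s of the 43 s allowed.

**Last checks:** All three cameras put the sleeve's rim at about 62 mm, which is the 12 mm plate plus the 50 mm sleeve. The pin's tip shows inside the bore at about 71 mm. The sleeve sits 2–3 mm off the pin's centre, within the 7 mm of play. The final views show the brown look-alike standing undisturbed. I never went near the short sleeve or the slug, but did not measure them again at the end.

**What disagreed:** The real fingertips sit about 38 mm behind the reported TCP. Because of that, the first grasp closed on air just above the sleeve without moving it. I measured the offset from the depth images and allowed for it; the second grasp read 50 mm and held. The scene camera also reads about 3 mm further along x than the other two.

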